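# Take a resin-mount mould stack apart over an ejector

### The job

Take the little resin-moulding stack apart. First lift the brass press weight off and stand it in the small thick-walled round cradle; then set the white mould cup, kept upright, centred over the post of the ejector so that it sits down on the ejector's base and the post pushes the black resin mount up out of it. Leave the cup there, stand the mount face up in the wide glass dish, lay the aluminium base bar lengthwise across both rails of the drying rest between its pegs, well centred, and do not disturb the bottle or the tip box.

Things in the scene. Friction and masses are not known exactly. Their poses are not given: they have to be found in the camera images.
- press_weight: Brass press weight, stands on the resin mount at the top of the stack at the start. Foot 24 mm diameter, 12 mm high; above it a plain round grip 16 mm in diameter up to 36 mm total height. Origin: centre of its underside; z up. About 0.12 kg.
- mould_cup: White plastic ring-shaped mould cup, stands on the base bar at the start with the mount in it. Outer diameter 56 mm, inner 42 mm, 28 mm high; at the bottom an inward lip 4 mm thick leaves a through hole 30 mm in diameter. Origin: centre of its underside; z up. About 0.09 kg.
- mount: Black resin mount: a puck 38 mm in diameter, 23 mm high, with a steel strip in its upper face. Lies loose (2 mm play all round) in the cup on the cup's lip, its top 1 mm below the cup's rim, so that it cannot be gripped there; seated over the ejector it stands 16 mm out of the cup. It rises without noticeable resistance. Origin: centre of its underside; z up. 0.04 kg.
- base_bar: Aluminium bar, 110 mm long (its x) by 44 mm wide (its y) by 14 mm high, lies flat on the bench under the cup; the cup overhangs its long sides, so it can be gripped across its width only once the cup is gone. Origin: centre of its underside; z up. About 0.18 kg.
- ejector: Fixed ejector: dark round steel base 88 mm in diameter and 10 mm high, with an upright post in the middle, 16 mm in diameter, its flat top 32 mm above the bench (22 mm above the base). The cup's hole goes over the post. Origin: centre of its underside, on the bench; z up.
- weight_cradle: Place of the press weight, fixed: small thick-walled round grey plastic cradle, outer diameter 60 mm, inner 48 mm, rim 10 mm high, inner floor 4 mm above the bench. Origin: centre of its underside; z up.
- mount_dish: Place of the resin mount, fixed: wide thin-walled glass dish, outer diameter 90 mm, inner 85 mm, rim 10 mm high, inner floor 3 mm above the bench. Origin: centre of its underside; z up.
- drying_rest: Place of the base bar, fixed: grey plastic rest with a base 112 mm (its x) by 76 mm (its y) by 4 mm and two rails that run along its y at x = -40 and +40 mm, 8 mm wide, tops 18 mm above the bench. At each rail's ends (y = -34 and +34 mm) stands a steel peg 8 mm in diameter, top 29 mm above the bench: 60 mm free between the pegs. The bar lies along the rest's x (either way round), across both rails. Origin: centre of its underside; z up.
- bottle: Bystander, loose: white screw-cap reagent bottle with a black cap, 44 mm in diameter, 90 mm high, standing among the places. Origin: centre of its underside.
- tip_box: Bystander, loose: blue pipette tip box with clear lid, 75 by 112 mm and 62 mm high, standing at the left. Origin: centre of its underside.

How it is judged:
On the way, in this order (a step that is already met when the one before it is completed fails the run):
1. the press weight stands released in its cradle, the mount still down in its cup (horizontal distance between press_weight and weight_cradle below 0.016 m and z of press_weight in the frame of weight_cradle between 0.001 and 0.008 m and angle between press_weight's own z axis and vertical below 0.12 rad and contact force between press_weight and the fingers below 0.05 N and z of mount in the frame of mould_cup below 0.01 m), for 0.2 s.
2. the cup sits on the ejector's base over the post and the mount has been pushed up in it (horizontal distance between mould_cup and ejector below 0.01 m and z of mould_cup in the frame of ejector between 0.007 and 0.014 m and angle between mould_cup's own z axis and vertical below 0.12 rad and z of mount in the frame of mould_cup above 0.017 m and horizontal distance between mount and mould_cup below 0.006 m), for 0.2 s.
At the end, for the whole second after the job is handed in: Press weight upright on the floor of its cradle (within 16 mm of its centre), cup seated flat on the ejector's base (within 10 mm), mount face up on the floor of the dish (within 25 mm), base bar flat on both rails of the rest (within 13 mm, within 0.25 rad of its x axis), all released and at rest (horizontal distance between press_weight and weight_cradle below 0.016 m and z of press_weight in the frame of weight_cradle between 0.001 and 0.008 m and angle between each of press_weight, mould_cup, mount, base_bar's own z axis and vertical below 0.12 rad and horizontal distance between mould_cup and ejector below 0.01 m and z of mould_cup in the frame of ejector between 0.007 and 0.014 m and horizontal distance between mount and mount_dish below 0.025 m and z of mount in the frame of mount_dish between 0 and 0.007 m and horizontal distance between base_bar and drying_rest below 0.013 m and z of base_bar in the frame of drying_rest between 0.014 and 0.022 m and angle between the x axis of base_bar and the x axis of drying_rest, either way round below 0.25 rad and linear speed of each of press_weight, mould_cup, mount, base_bar below 0.02 m/s); the robot touches nothing.
It fails at once if the bottle is disturbed (moved over 20 mm or tipped) (distance of bottle from where it was at the start of the episode above 0.02 m or angle between bottle's own z axis and vertical above 0.3 rad).
It fails at once if the tip box is disturbed (moved over 20 mm) (distance of tip_box from where it was at the start of the episode above 0.02 m).
It fails at once if the cup is tipped (over 0.6 rad) (angle between mould_cup's own z axis and vertical above 0.6 rad).
It also fails if it takes over 125 s, if anything falls off the work surface, if the arm or the gripper's body presses on something with over 40 N, if the wrist force passes 120 N, or if a joint passes its speed limit or range.

### The arm

A 6-joint arm with a two-finger parallel gripper is mounted at the origin on a cart in front of the work surface, level with it; the furniture and walls round the work are solid. World frame = base frame: x ahead of the robot, y to its left, z up, the work surface at z = 0. Lengths are in m, angles in rad, forces in N, time in s.
With the tool pointing down it reaches from about 0.25 to 0.725 m from the base axis. Payload 4 kg.
Tool frame: the origin (TCP) lies on the centre line of the jaws, within the pads' length; the fingertips stand 17 mm ahead of it and the grasp point (between the pads) lies 2 mm behind it; z points along the fingers, y is the line along which they close (so a half turn about z gives the same grasp; the last joint's range is limited). The gripper opens to 85 mm and grips with 20 to 120 N. Pads are 22 mm wide; open, the fingers measure 114 mm over their backs; the gripper's body (76 mm by 85 mm) begins 54 mm behind the grasp point. The pads swing forward as they close: fully open they stand 13 mm farther back than shut.
Start: joints at [1.131, 0.241, 0.005, 1.335, 0, 1.571], TCP at [0.213, 0.452, 0.248] pointing down, gripper open.
Joint ranges: [-2.72, 2.72], [-1.05, 1.87], [-1.09, 1.28], [-1.99, 2.15], [-1.42, 1.44], [-3.14, 3.14]. Speed limits (rad/s): [2.79, 2.79, 3.14, 3.14, 3.14, 3.14].

### API

Orientations are given as a unit quaternion [x, y, z, w].
In Python, from workcell import get_obs, imaging, order gives the robot as it stands.
- The arm moves only by the tool apply_moves, never from a script. Its argument "targets" is a list that holds one entry, the list of rows, each a list of 5 numbers: the shift along the world's x, y, z in units of 40 mm (1.0 is 40 mm), then the turn about the world's z in degrees, then the gripper command: -1 is shut, 1 is fully open, values between are in proportion. In form: [[[dx, dy, dz, turn, fingers], ...]]. A call has 1 to 8 rows; each row shifts and turns the commanded pose from where the row before left it; what a row does not reach is not made up. A row lasts 1/12 s, in which the tool goes at most 41.7 mm and 7.16 degrees, less where a joint would pass 70% of its speed; a pose out of reach is approached as far as the arm can. A call is refused whole if a number of a shift passes 1 or a number of a turn 7.16, either way. A call with a gripper value outside its range is refused whole. The fingers move at their own pace and stop on an object; the grip force is fixed at half the most. Time passes only in rows, so rows that do not move let the fingers close. It gives the time, the measured TCP pose, the force, the opening and the grip force at its end, in the units of the state.
- get_obs(): the state, without advancing time (a new reading comes with each control period).
- imaging.camera(name): name is "scene" or "top" or "wrist"; returns (picture, depth): 420x560x3 uint8, blue, green, red; 420x560 float32, m along the optical axis (not along the pixel's ray), 0 where there is no reading.
- imaging.get_calibration(name): a dict with "camera_matrix" (3x3 intrinsics, pixels), "eye" and "rotation" of the camera in the world; the wrist camera has in their place "hand_eye" (4x4, takes a point from camera to tool coordinates, whose origin is the TCP and whose axes are the flange's). Camera axes: x right, y down, z forward; pixel columns grow to the right and rows downward; lengths in m; the calibration is good to about 2 mm. A picture is of the moment at which its call begins: read the wrist's pose just before it. get_calibration takes no time and is no camera call.
- order.job_done(): hands the job in; it is judged then, once.
The state is a dict: "clock": time; "joint_pos": joint angles; "joint_vel": joint speeds; "tau": joint torques, N m; "eef_pos": TCP position; "tool_rot": TCP orientation; "ft_force": force on the tool from outside, world axes, zero at the start; "ft_torque": the same for the moment, N m; "grip_width": finger opening in m; "grasp_force": force on a finger pad.
Only numpy, scipy, OpenCV 4.12 (cv2) and the standard library are available. Lean on these libraries where they do the work, as an engineer would, in place of code of your own. Each camera call takes 0.05 s, during which the arm holds its last target. There are 200 camera calls.

## Working session

There is one attempt and no reset: what is moved stays moved. The work goes in short steps, Python scripts to look and compute and a tool call to move; the robot and the scene stay as the last step left them, time stands still between calls to the robot, and variables do not carry over. Pictures are saved under pics/ and viewed, at most 16 in all, crops included, and the job is handed in when it is done.

Besides the shell and the picture viewer there is one more tool, called after "Call:" as name(argument=value, ...) on one line, values as JSON. apply_moves: Moves the arm, as the interface text tells. Its arguments: {"type":"object","properties":{"targets":{"type":"array","items":{"type":"array","items":{"type":"array","items":{"type":"number"}}}}},"required":["targets"]}

```bash
ls; mkdir -p pics; python3 - <<'E'
from workcell import get_obs, imaging
import cv2,numpy as np
o=get_obs();print({k:np.round(v,3).tolist() for k,v in o.items()})
for n in ("top","scene"):
    im,d=imaging.camera(n);cv2.imwrite(f"pics/{n}0.png",im);np.save(f"{n}0.npy",d)
    c=imaging.get_calibration(n);print(n,{k:np.round(v,4).tolist() if not isinstance(v,str) else v for k,v in c.items()}, d[d>0].min(),d.max())
E
```

```text
pics
{'clock': 0.0, 'joint_pos': [1.131, 0.241, 0.004, 1.335, 0.0, 1.571], 'joint_vel': [-0.0, -0.001, -0.001, 0.003, 0.0, -0.0], 'tau': [-0.001, -37.232, 25.241, 0.017, -0.0, 0.0], 'eef_pos': [0.213, 0.452, 0.247], 'tool_rot': [0.218, 0.976, -0.001, -0.0], 'ft_force': [-0.01, 0.031, 0.296], 'ft_torque': [0.007, -0.047, 0.046], 'grasp_force': 0.0, 'grip_width': 0.086}
top {'camera_matrix': [[503.6057, 0.0, 275.4303], [0.0, 503.6057, 208.4032], [0.0, 0.0, 1.0]], 'eye': [0.4454, 0.0589, 1.2658], 'rotation': [-0.6966, 0.7156, -0.0379, 0.0349]} 0.6709216 2.1842847
scene {'camera_matrix': [[478.9956, 0.0, 271.4365], [0.0, 478.9956, 219.3942], [0.0, 0.0, 1.0]], 'eye': [0.0057, 0.7931, 0.6618], 'rotation': [-0.2549, 0.8364, -0.4603, 0.1537]} 0.30982393 3.9999676
```

View pics/top0.png

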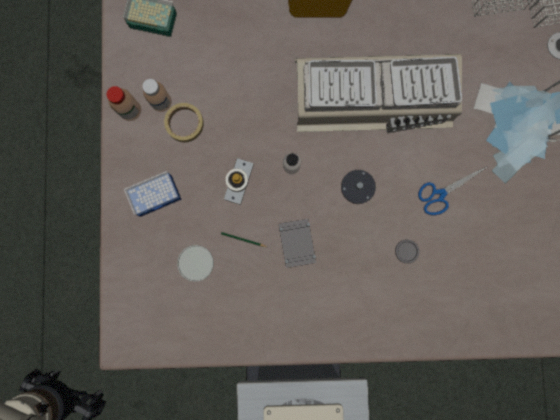

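View pics/scene0.png

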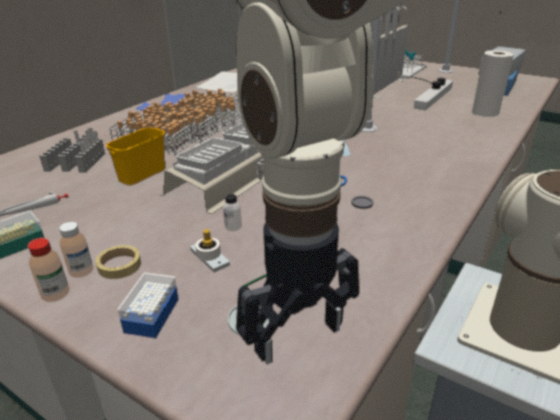

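The top view shows the stack at (237,180), bottle (292,162), ejector (358,186), cradle (406,251), dish (196,263), rest (297,243), tip box (152,194) and a green pen at (240,239). The scene view agrees, with the arm in front. Next I'll zoom in and make a depth-based height map.

```bash
cat > h.py <<'E'
import numpy as np,cv2
from scipy.spatial.transform import Rotation as R
from workcell import get_obs, imaging
def pose(n):
    c=imaging.get_calibration(n);K=np.array(c["camera_matrix"])
    if n=="wrist":
        o=get_obs();T=np.eye(4);T[:3,:3]=R.from_quat(o["tool_rot"]).as_matrix();T[:3,3]=o["eef_pos"]
        M=T@np.array(c["hand_eye"]);return K,M[:3,3],M[:3,:3]
    r=np.array(c["rotation"]);
    return K,np.array(c["eye"]),(R.from_quat(r).as_matrix() if r.size==4 else r)
def ray(P,uv,z):
    K,e,Rm=P;uv=np.atleast_2d(uv).astype(float)
    d=(Rm@np.linalg.inv(K)@np.c_[uv,np.ones(len(uv))].T).T
    return e+d*((z-e[2])/d[:,2])[:,None]
def cloud(P,D):
    K,e,Rm=P;v,u=np.mgrid[:D.shape[0],:D.shape[1]]
    X=np.stack([(u-K[0,2])/K[0,0]*D,(v-K[1,2])/K[1,1]*D,D],-1)
    return X@Rm.T+e
def proj(P,X):
    K,e,Rm=P;c=(np.atleast_2d(X)-e)@Rm;p=c@K.T;return p[:,:2]/p[:,2:]
def snap(n,name):
    P=pose(n);im,d=imaging.camera(n);cv2.imwrite(f"pics/{name}.png",im);np.save(f"{name}.npy",d);return P,im,d
E
python3 - <<'E'
from h import *
P=pose("top");im=cv2.imread("pics/top0.png");D=np.load("top0.npy");X=cloud(P,D)
print("bench z",[np.round(X[r,c],4).tolist() for r,c in((300,300),(210,200),(210,390))])
for n,(u,v),z in(("weight",(236,180),.07),("bottle",(292,161),.09),("ej",(359,186),.01),("cradle",(406,251),.01),("dish",(196,263),.01),("rest",(297,243),.018),("tip",(152,194),.062)):
    print(n,ray(P,(u,v),z).round(3)[0], "depth z",X[v,u,2].round(3), "max",X[v-12:v+13,u-12:u+13,2].max().round(3))
cv2.imwrite("pics/z1.png",cv2.resize(im[140:290,120:440],None,fx=2.5,fy=2.5,interpolation=cv2.INTER_CUBIC))
E
```

```text
bench z [[0.3457, -0.0032, -0.005], [0.5773, 0.2426, -0.0019], [0.5642, -0.2376, -0.0]]
weight [0.64  0.145 0.07 ] depth z 0.073 max 1.266
bottle [0.679 0.01  0.09 ] depth z 0.089 max 1.266
ej [ 0.626 -0.16   0.01 ] depth z 0.036 max 1.266
cradle [ 0.46 -0.27  0.01] depth z 0.004 max 1.266
dish [0.444 0.252 0.01 ] depth z 0.0 max 1.266
rest [0.487 0.001 0.018] depth z 0.007 max 1.266
tip [0.612 0.348 0.062] depth z 0.061 max 1.266
```

View pics/z1.png

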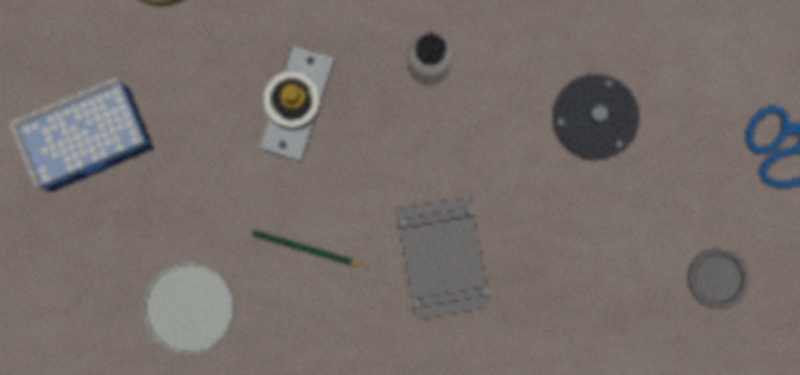

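Call:
apply_moves(targets=[[[0.9,-0.75,0,0,1],[0.9,-0.75,0,0,1],[0.9,-0.75,0,0,1],[0.9,-0.75,0,0,1],[0.9,-0.75,0,0,1],[0.9,-0.75,0,0,1],[0.9,-0.75,0,0,1],[0.9,-0.75,0,0,1]]])

```text
clock: 0.77
eef_pos: [0.47, 0.2373, 0.248]
tool_rot: [0.218, 0.976, -0.0, -0.0]
ft_force: [0.3, 1.1, -0.5]
grip_width: 0.0855
grasp_force: 0.0
```

Call:
apply_moves(targets=[[[0.9,-0.75,0,0,1],[0.6,-0.75,0,0,1],[0,0,0,0,1],[0,0,0,0,1],[0,0,0,0,1],[0,0,0,0,1]]])

```text
clock: 1.27
eef_pos: [0.524, 0.1832, 0.2481]
tool_rot: [0.217, 0.976, -0.0, -0.001]
ft_force: [0.2, -0.0, -0.1]
grip_width: 0.0856
grasp_force: 0.0
```

```bash
python3 - <<'E'
from h import *
print(np.round(imaging.get_calibration("wrist")["hand_eye"],3).tolist(),np.round(imaging.get_calibration("wrist")["camera_matrix"],1).tolist())
P,im,d=snap("wrist","w1");o=get_obs();print(o["clock"],o["eef_pos"],o["tool_rot"]);print(P[1],P[2].round(2).tolist())
E
```

```text
[[0.0, -0.963, -0.271, 0.069], [1.0, 0.0, -0.0, -0.001], [0.0, -0.271, 0.963, -0.124], [0.0, 0.0, 0.0, 1.0]] [[294.0, 0.0, 282.0], [0.0, 294.0, 206.5], [0.0, 0.0, 1.0]]
1.3167 [0.52395916 0.18348657 0.24827464] [ 2.17098799e-01  9.76149591e-01 -3.43010971e-05 -2.92190699e-04]
[0.46140619 0.21181236 0.37241437] [[0.42, 0.87, 0.24], [0.91, -0.41, -0.12], [-0.0, 0.27, -0.96]]
```

View pics/w1.png

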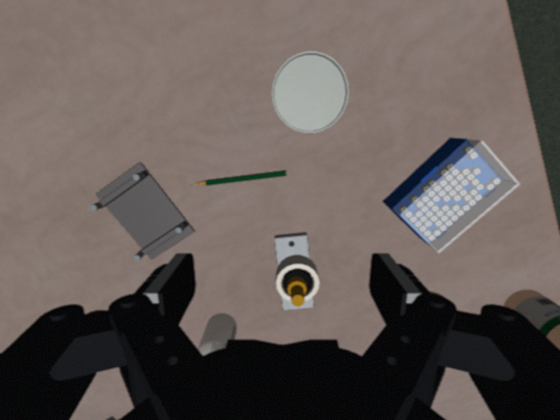

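The wrist view shows the weight at (297,293), cup rim at (297,279), bar at about (293,270), dish (311,92), rest (147,210) and tip box (452,197), with the bottle at (218,330).

```bash
cat >> h.py <<'E'
def blob(m,uv,close=0):
    m=m.astype(np.uint8)
    if close: m=cv2.morphologyEx(m,cv2.MORPH_CLOSE,np.ones((close,close),np.uint8))
    n,l,s,c=cv2.connectedComponentsWithStats(m)
    k=min((i for i in range(1,n) if s[i,4]>15),key=lambda i:np.linalg.norm(c[i]-uv))
    cs,_=cv2.findContours((l==k).astype(np.uint8),cv2.RETR_EXTERNAL,cv2.CHAIN_APPROX_NONE)
    return max(cs,key=cv2.contourArea)[:,0],s[k]
def circ(P,pts,z):
    h=cv2.convexHull(pts.astype(np.int32))[:,0]
    w=ray(P,h,z)[:,:2];A=np.c_[2*w,np.ones(len(w))];s=np.linalg.lstsq(A,(w**2).sum(1),rcond=None)[0]
    r=np.sqrt(s[2]+s[:2]@s[:2]);return s[:2].round(4),r.round(4)
E
python3 - <<'E'
from h import *
P=pose("wrist");im=cv2.imread("pics/w1.png");hsv=cv2.cvtColor(im,cv2.COLOR_BGR2HSV)
for u,v in((297,300),(297,290),(280,280),(311,92),(291,255),(302,304),(298,262),(147,205)):print((u,v),im[v,u],hsv[v,u])
H,S,V=cv2.split(hsv)
c,s=blob((S<60)&(V>165),(297,279),3);print("cup",s,circ(P,c,.042))
c,s=blob((H>10)&(H<30)&(S>150)&(V>60),(297,293));print("weight",s,circ(P,c,.077))
c,s=blob((H>30)&(H<95)&(S<90)&(V>120),(311,92),3);print("dish",s,circ(P,c,.01))
cv2.imwrite("pics/w1z.png",np.hstack([cv2.resize(im[225:320,230:350],None,fx=4,fy=4),cv2.resize(im[150:269,85:205],None,fx=3.2,fy=3.2)[:380]]))
E
```

```text
(297, 300) [ 32 121 162] [ 21 205 162]
(297, 290) [ 9 35 49] [ 20 208  49]
(280, 280) [181 190 197] [ 17  21 197]
(311, 92) [168 172 168] [ 60   6 172]
(291, 255) [127 123 121] [110  12 127]
(302, 304) [102 140 161] [ 19  93 161]
(298, 262) [54 58 61] [17 29 61]
(147, 205) [92 89 92] [150   8  92]
cup [276 264  44  45 568] (array([0.6494, 0.1453]), np.float64(0.0302))
weight [287 280  20  26 291] (array([0.6356, 0.1486]), np.float64(0.0147))
dish [ 272   51   76   82 4852] (array([0.4437, 0.2555]), np.float64(0.0439))
```

View pics/w1z.png

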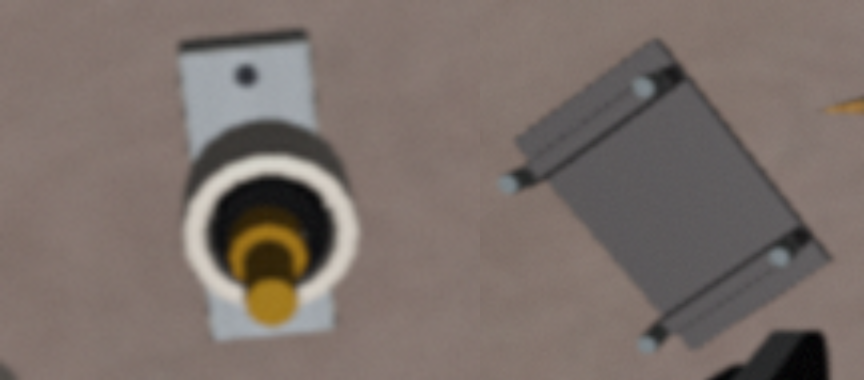

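The crop shows the weight's top disc at zoomed (271,301), the cup rim centre near (271,230), bar top corners at (181,52), (308,40), (333,327), (213,340), and peg tops at (643,88), (509,183), (780,257), (648,344).

```bash
python3 - <<'E'
from h import *
P=pose("wrist")
f=lambda a:np.array(a)/4+[230-.4,225-.4]
g=lambda a:(np.array(a)-[480,0])/3.2+[85-.35,150-.35]
print("wt",ray(P,f((271,301)),.077),"cup",ray(P,f((271,230)),.042))
B=ray(P,f([(181,52),(308,40),(333,327),(213,340)]),.014)[:,:2];print(B,B.mean(0),np.degrees(np.arctan2(*(B[2]+B[3]-B[0]-B[1])[::-1])),np.linalg.norm(B[0]-B[1]),np.linalg.norm(B[2]-B[1]))
Q=ray(P,g([(643,88),(509,183),(780,257),(648,344)]),.029)[:,:2];print(Q,Q.mean(0),np.degrees(np.arctan2(*(Q[2]+Q[3]-Q[0]-Q[1])[::-1])),np.linalg.norm(Q[0]-Q[1]),np.linalg.norm(Q[2]-Q[0]))
im=cv2.imread("pics/top0.png");T=pose("top");hsv=cv2.cvtColor(im,cv2.COLOR_BGR2HSV);H,S,V=cv2.split(hsv)
h=lambda a:np.array(a)/2.5+[120-.3,140-.3]
print("top: wt",ray(T,h((292,94)),.077)[0],"cup",ray(T,h((291,99)),.042)[0])
c,s=blob(V<70,(358,186));print("ej",s,circ(T,c,.01), "post",ray(T,h((600,113)),.032))
print("cradle",ray(T,h((717,278)),.01))
print("dish",ray(T,h((189,308)),.01),"bottle",ray(T,h((431,50)),.09))
pg=ray(T,h([(404,221),(470,211),(417,304),(484,293)]),.029)[:,:2];print("pegs",pg,pg.mean(0))
E
```

```text
wt [[0.64460858 0.14564011 0.077     ]] cup [[0.643078   0.14824179 0.042     ]]
[[0.58671965 0.14293909]
 [0.60044261 0.18218124]
 [0.70233575 0.14688498]
 [0.68930756 0.10660116]] [0.64470139 0.14465162] -19.306474867741013 0.04157241335237303 0.10783337797822096
[[ 0.44280733  0.02963763]
 [ 0.45218919 -0.03633638]
 [ 0.52158573  0.04166274]
 [ 0.53120103 -0.02482945]] [0.48694582 0.00253364] 8.48228753901414 0.0666377399135692 0.0796909044218094
top: wt [0.64521365 0.14313897 0.077     ] cup [0.64615256 0.14669675 0.042     ]
ej [341 170  34  34 809] (array([ 0.6252, -0.1571]), np.float64(0.0423)) post [[ 0.62560178 -0.1581785   0.032     ]]
cradle [[ 0.46002618 -0.27109811  0.01      ]]
dish [[0.44461826 0.25404599 0.01      ]] bottle [[0.68172572 0.00965151 0.09      ]]
pegs [[ 0.52397159  0.03886644]
 [ 0.53207277 -0.0263733 ]
 [ 0.44246543  0.02847168]
 [ 0.45138038 -0.03735153]] [0.48747254 0.00090332]
```

Call:
apply_moves(targets=[[[0.9,-0.3,0,2,1],[0.9,-0.3,0,2,1],[0.9,-0.26,0,1.8,1],[0.32,-0.1,-0.9,0,1],[0,0,-1,0,1],[0,0,-1,0,1],[0,0,0,0,0.2],[0,0,0,0,0.2]]])

```text
clock: 1.98
eef_pos: [0.6429, 0.1449, 0.1298]
tool_rot: [0.167, 0.986, -0.001, -0.003]
ft_force: [1.3, -0.3, 1.3]
grip_width: 0.0636
grasp_force: 0.0
```

Call:
apply_moves(targets=[[[0,0,0,0,0.2],[0,0,0,0,0.2],[0,0,0,0,0.2]]])

```text
clock: 2.23
eef_pos: [0.6478, 0.145, 0.1365]
tool_rot: [0.168, 0.986, 0.001, 0.003]
ft_force: [-0.1, -0.1, 0.4]
grip_width: 0.051
grasp_force: 0.0
```

```bash
python3 - <<'E'
from h import *
P,im,d=snap("wrist","w2");print(get_obs()["tool_rot"])
E
```

```text
[0.16818096 0.98575136 0.00115111 0.00284574]
```

View pics/w2.png

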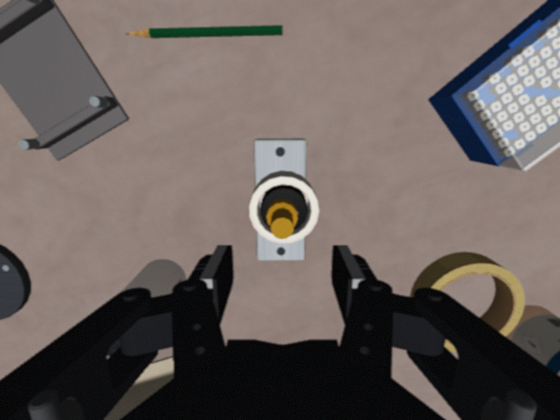

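The weight's top disc is at (282,227), centred between the fingers; the cup rim is centred near (284,210).

```bash
python3 - <<'E'
from h import *
P=pose("wrist");o=get_obs();print(o["clock"],o["eef_pos"],o["joint_pos"])
print(ray(P,(282.5,227.5),.077),ray(P,(284,210),.042))
E
```

```text
2.2833 [0.64749215 0.14473193 0.13594446] [ 2.19923906e-01  6.22642838e-01  2.97123508e-01  1.23913757e+00
 -2.77987892e-05  5.57893539e-01]
[[0.6448453  0.14547308 0.077     ]] [[0.64380405 0.14723894 0.042     ]]
```

Call:
apply_moves(targets=[[[0,0,0,0,0.2],[0,0,0,0,0.2]]])

```text
clock: 2.45
eef_pos: [0.6464, 0.1441, 0.1338]
tool_rot: [0.168, 0.986, 0.0, 0.001]
ft_force: [0.2, 0.7, 0.2]
grip_width: 0.0511
grasp_force: 0.0
```

Call:
apply_moves(targets=[[[-0.03,0.03,-0.5,0,0.2],[0,0,-0.5,0,0.2],[0,0,-0.45,0,0.2],[0,0,0,0,0.2],[0,0,0,0,0.2],[0,0,0,0,0.2],[0,0,0,0,-1],[0,0,0,0,-1]]])

```text
clock: 3.12
eef_pos: [0.6457, 0.1454, 0.0761]
tool_rot: [0.169, 0.986, 0.001, 0.001]
ft_force: [-0.5, -0.5, -0.4]
grip_width: 0.0275
grasp_force: 0.0
```

Call:
apply_moves(targets=[[[0,0,0,0,-1],[0,0,0,0,-1],[0,0,0,0,-1],[0,0,0,0,-1],[0,0,0,0,-1],[0,0,0,0,-1]]])

```text
clock: 3.62
eef_pos: [0.6454, 0.1455, 0.0758]
tool_rot: [0.168, 0.986, 0.001, 0.001]
ft_force: [-0.1, 0.3, 4.4]
grip_width: 0.0131
grasp_force: 58.5
```

Call:
apply_moves(targets=[[[0,0,0.4,0,-1],[0,0,0.6,0,-1],[0,0,0.8,0,-1],[0,0,0.9,0,-1],[0,0,0,0,-1],[0,0,0,0,-1]]])

```text
clock: 4.12
eef_pos: [0.6461, 0.1454, 0.185]
tool_rot: [0.169, 0.986, 0.001, 0.003]
ft_force: [-0.9, 0.3, -1.1]
grip_width: 0.0128
grasp_force: 58.6
```

Call:
apply_moves(targets=[[[-0.39,-0.87,0,0,-1],[-0.39,-0.87,0,0,-1],[-0.39,-0.87,0,0,-1],[-0.39,-0.87,0,0,-1],[-0.39,-0.87,0,0,-1],[-0.39,-0.87,0,0,-1],[-0.39,-0.87,0,0,-1],[-0.39,-0.87,0,0,-1]]])

```text
clock: 4.78
eef_pos: [0.5172, -0.1343, 0.1801]
tool_rot: [0.168, 0.986, 0.0, -0.002]
ft_force: [0.7, -0.5, -0.4]
grip_width: 0.0133
grasp_force: 58.7
```

Call:
apply_moves(targets=[[[-0.39,-0.87,0,0,-1],[-0.39,-0.87,0,0,-1],[0,0,0,0,-1],[0,0,0,0,-1],[0,0,0,0,-1],[0,0,0,0,-1]]])

```text
clock: 5.28
eef_pos: [0.4883, -0.2018, 0.1812]
tool_rot: [0.168, 0.986, 0.0, -0.001]
ft_force: [0.5, -0.1, -0.8]
grip_width: 0.0128
grasp_force: 58.9
```

```bash
python3 - <<'E'
from h import *
P,im,d=snap("wrist","w3");print(get_obs()["tool_rot"],get_obs()["eef_pos"]);print(proj(P,[[.46,-.271,.01],[.625,-.158,.032]]))
E
```

```text
[ 1.67527270e-01  9.85867119e-01  2.75063683e-04 -7.49263025e-04] [ 0.48863915 -0.20158059  0.18148499]
[[209.97125744 190.00597085]
 [363.91039992 303.24317663]]
```

View pics/w3.png

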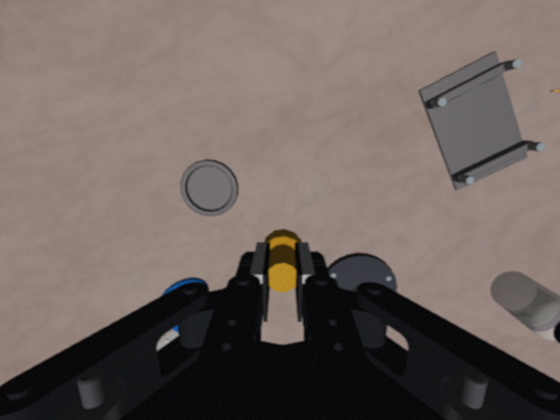

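The weight is held upright, the cradle is at (209,187) against a predicted (210,190), and the ejector is partly visible at (362,278).

```bash
python3 - <<'E'
from h import *
P=pose("wrist");print(ray(P,(209,187.5),.008))
im=cv2.imread("pics/w3.png");g=cv2.cvtColor(im,cv2.COLOR_BGR2GRAY)
c,s=blob((g<113)&(np.hypot(*(np.mgrid[:420,:560]-np.array([187,209])[:,None,None]))<45),(209,187),3);print(s,circ(P,c,.005))
E
```

```text
[[ 0.45797164 -0.27148703  0.008     ]]
[ 181  159   58   57 2340] (array([ 0.4586, -0.2723]), np.float64(0.0303))
```

Call:
apply_moves(targets=[[[-0.37,-0.87,0,0,-1],[-0.37,-0.87,0,0,-1],[0,0,-0.9,0,-1],[0,0,-0.9,0,-1],[0,0,-0.8,0,-1],[0,0,0,0,-1],[0,0,0,0,-1],[0,0,-0.5,0,-1]]])

```text
clock: 6.0
eef_pos: [0.4633, -0.2738, 0.063]
tool_rot: [0.168, 0.986, -0.002, 0.004]
ft_force: [0.4, -1.4, -0.0]
grip_width: 0.0131
grasp_force: 58.9
```

Call:
apply_moves(targets=[[[0,0,-0.4,0,-1],[0,0,0,0,-1],[0,0,0,0,-1],[0,0,0,0,-1],[0,0,0,0,-1]]])

```text
clock: 6.42
eef_pos: [0.4606, -0.2731, 0.0445]
tool_rot: [0.168, 0.986, -0.001, 0.002]
ft_force: [0.3, -0.4, -0.2]
grip_width: 0.0129
grasp_force: 58.9
```

Call:
apply_moves(targets=[[[0,0,-0.05,0,-1],[0,0,0,0,-1],[0,0,0,0,-1],[0,0,0,0,-1]]])

```text
clock: 6.75
eef_pos: [0.459, -0.2725, 0.0405]
tool_rot: [0.169, 0.986, -0.0, 0.0]
ft_force: [-0.2, 0.2, -1.7]
grip_width: 0.0128
grasp_force: 58.9
```

Call:
apply_moves(targets=[[[0,0,-0.03,0,-1],[0,0,0,0,-0.4],[0,0,0,0,-0.3],[0,0,0,0,-0.2],[0,0,0,0,0],[0,0,0,0,0],[0,0,0,0,0],[0,0,0,0,0]]])

```text
clock: 7.42
eef_pos: [0.459, -0.2725, 0.0391]
tool_rot: [0.169, 0.986, -0.0, 0.0]
ft_force: [0.6, 0.1, -0.8]
grip_width: 0.0426
grasp_force: 0.0
```

Call:
apply_moves(targets=[[[0,0,0.5,0,0],[0,0,1,0,0],[0,0,1,0,0],[0,0,1,0,0],[0,0,0.5,0,0],[0,0,0,0,0],[0,0,0,0,0]]])

```text
clock: 8.0
eef_pos: [0.4598, -0.273, 0.2007]
tool_rot: [0.168, 0.986, -0.001, 0.002]
ft_force: [-0.2, 0.6, -0.9]
grip_width: 0.0428
grasp_force: 0.0
```

```bash
python3 - <<'E'
from h import *
P,im,d=snap("wrist","w4");print(get_obs()["eef_pos"])
H,S,V=cv2.split(cv2.cvtColor(im,cv2.COLOR_BGR2HSV))
c,s=blob((H>10)&(H<30)&(S>150)&(V>60),(280,240));print(s,c.mean(0),proj(P,[[.459,-.272,.04],[.459,-.272,.004]]))
cv2.imwrite("pics/w4z.png",im[120:400,140:420])
E
```

```text
[ 0.45879596 -0.27233868  0.19892616]
[273 178  20  24 350] [282.48275862 189.20689655] [[283.49573178 194.03608601]
 [283.37191272 186.47080137]]
```

View pics/w4z.png

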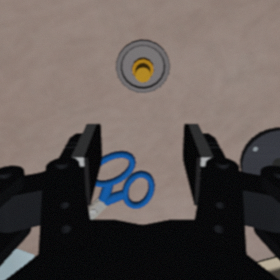

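The crop shows the weight upright in the middle of its cradle, at crop (143,67). Next is the cup.

Call:
apply_moves(targets=[[[0.42,0.95,0,0,1],[0.42,0.95,0,0,1],[0.42,0.95,0,0,1],[0.42,0.95,0,0,1],[0.42,0.95,0,0,1],[0.42,0.95,0,0,1],[0.42,0.95,0,0,1],[0.42,0.95,0,0,1]]])

```text
clock: 8.72
eef_pos: [0.5924, 0.0335, 0.1964]
tool_rot: [0.168, 0.986, -0.001, -0.002]
ft_force: [0.7, -0.7, 0.2]
grip_width: 0.0856
grasp_force: 0.0
```

Call:
apply_moves(targets=[[[0.42,0.95,0,0,1],[0.42,0.95,0,0,1],[0.42,0.95,0,0,1],[0,0,-1,0,1],[0,0,0,0,1],[0,0,0,0,1],[0,0,0,0,1],[0,0,0,0,1]]])

```text
clock: 9.38
eef_pos: [0.6441, 0.1445, 0.1601]
tool_rot: [0.169, 0.986, 0.0, 0.0]
ft_force: [0.8, 0.1, 0.5]
grip_width: 0.0854
grasp_force: 0.0
```

```bash
python3 - <<'E'
from h import *
P,im,d=snap("wrist","w5");o=get_obs();print(o["eef_pos"],o["tool_rot"])
H,S,V=cv2.split(cv2.cvtColor(im,cv2.COLOR_BGR2HSV))
m=(S<60)&(V>165)&(np.arange(420)[:,None]>100)
p=proj(P,[[.6445,.147,.042]])[0];print(p)
c,s=blob(m,p);print(s,circ(P,c,.042))
cv2.imwrite("pics/w5z.png",cv2.resize(im[120:320,140:420],None,fx=2,fy=2))
E
```

```text
[0.64442247 0.14452261 0.16079338] [1.69321479e-01 9.85560217e-01 4.13992445e-04 1.05983102e-03]
[285.67644075 206.8129765 ]
[ 254  176   64   77 1860] (array([0.6532, 0.1436]), np.float64(0.0331))
```

View pics/w5z.png

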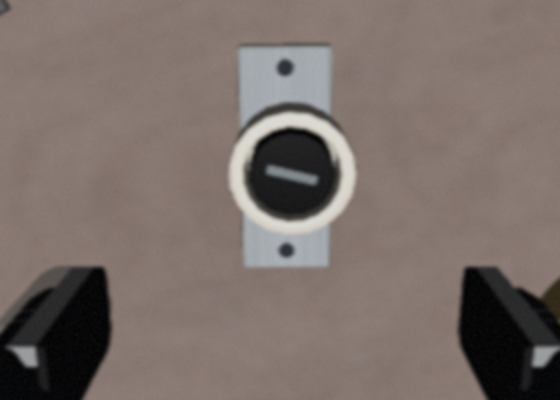

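The crop shows the cup rim centred at (292,174) zoomed, which gives (0.6445, 0.147); the mount is still flush in the cup.

Call:
apply_moves(targets=[[[0,0.06,-0.9,0,1],[0,0,-0.9,0,1],[0,0,-0.6,0,1],[0,0,0,0,1],[0,0,-0.4,0,1],[0,0,-0.3,0,1],[0,0,0,0,1],[0,0,0,0,1]]])

```text
clock: 10.1
eef_pos: [0.6441, 0.1476, 0.0361]
tool_rot: [0.169, 0.986, 0.0, 0.0]
ft_force: [-0.7, -0.6, 0.2]
grip_width: 0.0853
grasp_force: 0.0
```

Call:
apply_moves(targets=[[[0,0,0,0,1],[0,0,0,0,0.5],[0,0,0,0,-1],[0,0,0,0,-1],[0,0,0,0,-1],[0,0,0,0,-1],[0,0,0,0,-1],[0,0,0,0,-1]]])

```text
clock: 10.77
eef_pos: [0.6448, 0.1482, 0.0367]
tool_rot: [0.168, 0.986, 0.0, 0.001]
ft_force: [-0.4, 0.5, 5.3]
grip_width: 0.0534
grasp_force: 63.6
```

Call:
apply_moves(targets=[[[0,0,0.3,0,-1],[0,0,0.5,0,-1],[0,0,0.7,0,-1],[0,0,0.7,0,-1],[0,0,0.5,0,-1],[0,0,0.3,0,-1],[0,0,0,0,-1]]])

```text
clock: 11.35
eef_pos: [0.6456, 0.1485, 0.1595]
tool_rot: [0.168, 0.986, 0.001, 0.003]
ft_force: [0.7, 0.7, -0.2]
grip_width: 0.0534
grasp_force: 63.3
```

Call:
apply_moves(targets=[[[0,-0.3,0,0,-1],[-0.1,-0.7,0,0,-1],[-0.1,-0.8,0,0,-1],[-0.1,-0.8,0,0,-1],[-0.1,-0.8,0,0,-1],[0,-0.8,0,0,-1],[0,-0.8,0,0,-1],[0,-0.5,0,0,-1]]])

```text
clock: 12.02
eef_pos: [0.6257, -0.0761, 0.1528]
tool_rot: [0.17, 0.985, -0.001, -0.002]
ft_force: [0.5, 0.2, -1.7]
grip_width: 0.0533
grasp_force: 63.3
```

Call:
apply_moves(targets=[[[0,0,0,0,-1],[0,0,0,0,-1],[0,0,0,0,-1],[0,0,0,0,-1]]])

```text
clock: 12.35
eef_pos: [0.6271, -0.0712, 0.1541]
tool_rot: [0.168, 0.986, 0.0, -0.001]
ft_force: [0.3, 0.2, -0.7]
grip_width: 0.0531
grasp_force: 63.3
```

```bash
python3 - <<'E'
from h import *
P,im,d=snap("wrist","w6");o=get_obs();print(o["eef_pos"],o["tool_rot"])
print(proj(P,[[.6255,-.158,.032],[.6255,-.158,.01]]))
cv2.imwrite("pics/w6z.png",im)
E
```

```text
[ 0.62739232 -0.07095036  0.15444855] [ 1.67692617e-01  9.85839104e-01  6.35898995e-05 -6.65543376e-04]
[[190.74728077 235.58046762]
 [197.55293563 227.29773051]]
```

View pics/w6z.png

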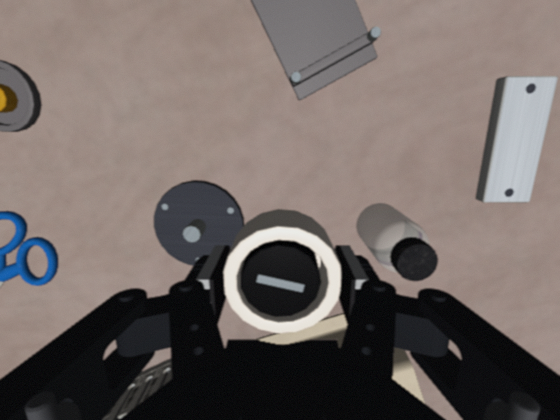

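The post top is at (191.5,235), as predicted. The cup rim is centred near (282.5,280), with the mount still in place and flush.

```bash
python3 - <<'E'
from h import *
P=pose("wrist");c=ray(P,(282.5,280),.160)[0];p=ray(P,(191.5,235.3),.032)[0];o=get_obs()["eef_pos"]
print("cup-tcp",c-o,"post",p,"delta units",(p-c)/.04)
E
```

```text
cup-tcp [-1.22420426e-03 -5.00092424e-05  5.55145092e-03] post [ 0.62591405 -0.15715997  0.032     ] delta units [-0.00635174 -2.15399004 -3.2       ]
```

Call:
apply_moves(targets=[[[0,-0.5,0,0,-1],[0,-0.7,0,0,-1],[0,-0.6,0,0,-1],[0,-0.35,0,0,-1],[0,0,-0.6,0,-1],[0,0,-0.8,0,-1],[0,0,-0.5,0,-1],[0,0,0,0,-1]]])

```text
clock: 13.07
eef_pos: [0.6239, -0.1561, 0.0733]
tool_rot: [0.168, 0.986, 0.001, -0.005]
ft_force: [-1.8, 0.6, -2.6]
grip_width: 0.0534
grasp_force: 63.4
```

Call:
apply_moves(targets=[[[0,0,0,0,-1],[0,0,0,0,-1],[0,0,0,0,-1],[0,0,0,0,-1]]])

```text
clock: 13.4
eef_pos: [0.6293, -0.1581, 0.0814]
tool_rot: [0.168, 0.986, -0.0, 0.002]
ft_force: [-0.2, 0.5, -0.7]
grip_width: 0.0536
grasp_force: 63.4
```

Call:
apply_moves(targets=[[[0,0.02,-0.3,0,-1],[0,0,-0.3,0,-1],[0,0,-0.2,0,-1],[0,0,-0.2,0,-1],[0,0,0,0,-1],[0,0,0,0,-1],[0,0,0,0,-1],[0,0,0,0,-1]]])

```text
clock: 14.07
eef_pos: [0.6283, -0.1574, 0.0398]
tool_rot: [0.169, 0.986, -0.0, 0.001]
ft_force: [0.5, -0.1, -0.9]
grip_width: 0.0539
grasp_force: 63.4
```

Now 7 mm to go.

Call:
apply_moves(targets=[[[-0.03,0,-0.1,0,-1],[0,0,-0.05,0,-1],[0,0,0,0,-1],[0,0,0,0,-1],[0,0,0,0,-1]]])

```text
clock: 14.48
eef_pos: [0.6265, -0.1572, 0.0331]
tool_rot: [0.168, 0.986, -0.0, -0.0]
ft_force: [-0.1, -0.4, -0.4]
grip_width: 0.0534
grasp_force: 63.5
```

Call:
apply_moves(targets=[[[0,0,-0.01,0,0.4],[0,0,0,0,0.6],[0,0,0,0,1],[0,0,0,0,1],[0,0,0,0,1],[0,0,0,0,1],[0,0,0,0,1],[0,0,0,0,1]]])

```text
clock: 15.15
eef_pos: [0.6266, -0.1573, 0.0327]
tool_rot: [0.168, 0.986, -0.0, 0.0]
ft_force: [0.5, -0.2, -0.3]
grip_width: 0.0853
grasp_force: 0.0
```

Call:
apply_moves(targets=[[[0,0,0.5,0,1],[0,0,1,0,1],[0,0,1,0,1],[0,0,0.6,0,1],[0,0,0,0,1],[0,0,0,0,1],[0,0,0,0,1]]])

```text
clock: 15.73
eef_pos: [0.6261, -0.1571, 0.1561]
tool_rot: [0.168, 0.986, 0.0, -0.001]
ft_force: [-0.2, -0.3, -0.5]
grip_width: 0.0855
grasp_force: 0.0
```

```bash
python3 - <<'E'
from h import *
P,im,d=snap("wrist","w7");o=get_obs();print(o["eef_pos"],o["tool_rot"])
print(proj(P,[[.6259,-.1572,.055],[.6259,-.1572,.038]]),d[100:300,200:360][d[100:300,200:360]>0].min())
X=cloud(P,d);print("max z near",[np.round(np.percentile(X[...,2][(np.hypot(X[...,0]-.626,X[...,1]+.157)<r)&(X[...,2]<.08)],[50,90]),4) for r in(.012,.018,.027)])
cv2.imwrite("pics/w7z.png",cv2.resize(im[120:320,140:420],None,fx=2,fy=2))
E
```

```text
[ 0.62551551 -0.15698442  0.15512946] [ 1.68500012e-01  9.85700558e-01  1.30174417e-04 -1.46243416e-03]
[[282.71420656 213.20019682]
 [282.67429103 207.41080942]] 0.23197594
max z near [array([0.0537, 0.0546]), array([0.0535, 0.0544]), array([0.0516, 0.0542])]
```

View pics/w7z.png

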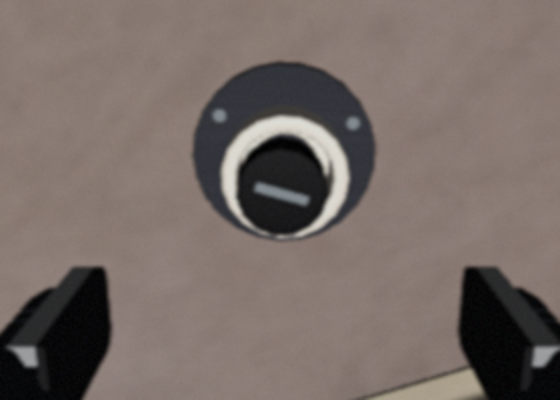

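The mount stands up out of the cup (top at about 0.054 m), centred at zoomed (284,190); the cup sits on the ejector base. Next I'll grip the mount.

Call:
apply_moves(targets=[[[0,0,-0.6,0,1],[0,0,-0.8,0,0.6],[0,0,-0.6,0,0.6],[0,0,-0.3,0,0.6],[0,0,-0.1,0,0.6],[0,0,0,0,0.6],[0,0,0,0,0.6],[0,0,0,0,0.6]]])

```text
clock: 16.45
eef_pos: [0.6279, -0.1576, 0.0625]
tool_rot: [0.168, 0.986, -0.0, 0.002]
ft_force: [0.3, -0.3, 0.6]
grip_width: 0.0681
grasp_force: 0.0
```

Call:
apply_moves(targets=[[[0,0,0,0,0.3],[0,0,0,0,0.1],[0,0,0,0,-0.1],[0,0,0,0,-1],[0,0,0,0,-1],[0,0,0,0,-1],[0,0,0,0,-1],[0,0,0,0,-1]]])

```text
clock: 17.12
eef_pos: [0.6275, -0.1575, 0.0622]
tool_rot: [0.168, 0.986, -0.0, 0.001]
ft_force: [0.4, 0.1, 5.0]
grip_width: 0.035
grasp_force: 59.6
```

Call:
apply_moves(targets=[[[0,0,0.2,0,-1],[0,0,0.3,0,-1],[0,0,0.5,0,-1],[0,0,0.8,0,-1],[0,0,0.7,0,-1],[0,0,0,0,-1],[0,0,0,0,-1]]])

```text
clock: 17.7
eef_pos: [0.6281, -0.1576, 0.1641]
tool_rot: [0.168, 0.986, -0.0, 0.003]
ft_force: [-0.7, 0.0, -0.9]
grip_width: 0.0349
grasp_force: 59.9
```

Call:
apply_moves(targets=[[[-0.3,0.7,0,0,-1],[-0.4,0.9,0,0,-1],[-0.4,0.9,0,0,-1],[-0.4,0.9,0,0,-1],[-0.4,0.9,0,0,-1],[-0.4,0.9,0,0,-1],[-0.4,0.9,0,0,-1],[-0.4,0.9,0,0,-1]]])

```text
clock: 18.37
eef_pos: [0.5003, 0.1239, 0.1595]
tool_rot: [0.169, 0.986, -0.001, -0.001]
ft_force: [-0.3, -0.2, -0.1]
grip_width: 0.0347
grasp_force: 59.9
```

Call:
apply_moves(targets=[[[-0.3,0.7,0,0,-1],[0,0,0,0,-1],[0,0,0,0,-1],[0,0,0,0,-1],[0,0,0,0,-1]]])

```text
clock: 18.78
eef_pos: [0.4907, 0.1497, 0.1602]
tool_rot: [0.169, 0.986, -0.0, -0.0]
ft_force: [0.4, -0.2, -0.9]
grip_width: 0.0351
grasp_force: 59.9
```

```bash
python3 - <<'E'
from h import *
P,im,d=snap("wrist","w8");o=get_obs();print(o["eef_pos"],o["tool_rot"],o["grip_width"])
print(proj(P,[[.444,.255,.01]]))
E
```

```text
[0.49080807 0.14951812 0.1602836 ] [ 1.69433941e-01  9.85541435e-01 -3.35590357e-04 -3.26064119e-04] 0.035016710793083855
[[377.16148763 112.11809469]]
```

View pics/w8.png

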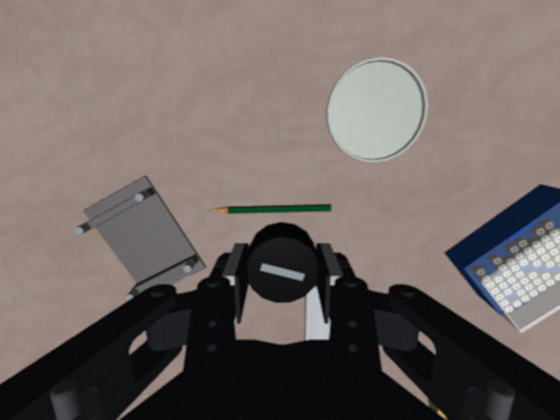

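The mount is held level with its face up at (283,262), and the dish is at (377,110), as predicted.

Call:
apply_moves(targets=[[[-0.37,0.84,0,0,-1],[-0.4,0.9,0,0,-1],[-0.4,0.9,0,0,-1],[0,0,-0.7,0,-1],[0,0,-0.9,0,-1],[0,0,-0.7,0,-1],[0,0,-0.3,0,-1],[0,0,0,0,-1]]])

```text
clock: 19.5
eef_pos: [0.4417, 0.2538, 0.053]
tool_rot: [0.169, 0.986, -0.003, -0.003]
ft_force: [0.1, 0.3, -1.0]
grip_width: 0.0348
grasp_force: 60.0
```

Call:
apply_moves(targets=[[[0,0,-0.2,0,-1],[0,0,-0.2,0,-1],[0,0,0,0,-1],[0,0,0,0,-1],[0,0,0,0,-1],[0,0,0,0,-1]]])

```text
clock: 20.0
eef_pos: [0.4444, 0.2567, 0.0415]
tool_rot: [0.169, 0.986, 0.001, 0.001]
ft_force: [-0.3, 0.0, -0.5]
grip_width: 0.0349
grasp_force: 60.0
```

Call:
apply_moves(targets=[[[0,0,-0.06,0,-1],[0,0,-0.06,0,-1],[0,0,0,0,-1],[0,0,0,0,-1],[0,0,0,0,-1]]])

```text
clock: 20.42
eef_pos: [0.4437, 0.2564, 0.0358]
tool_rot: [0.168, 0.986, -0.0, -0.0]
ft_force: [0.6, 0.3, -0.0]
grip_width: 0.0351
grasp_force: 60.0
```

Call:
apply_moves(targets=[[[0,0,-0.05,0,-1],[0,0,0,0,-1],[0,0,0,0,-1],[0,0,0,0,0.1],[0,0,0,0,0.3],[0,0,0,0,0.5],[0,0,0,0,0.5],[0,0,0,0,0.5]]])

```text
clock: 21.08
eef_pos: [0.4438, 0.2564, 0.034]
tool_rot: [0.168, 0.986, 0.0, 0.0]
ft_force: [-2.1, -0.4, -0.5]
grip_width: 0.0641
grasp_force: 0.0
```

Call:
apply_moves(targets=[[[0,0,0.5,0,0.5],[0,0,0.9,0,0.5],[0,0,0.9,0,0.5],[0,0,0.7,0,0.5],[0,0,0,0,0.5],[0.84,-0.465,0,0,1],[0.84,-0.465,0,0,1],[0.84,-0.465,0,0,1]]])

```text
clock: 21.75
eef_pos: [0.5453, 0.2004, 0.1542]
tool_rot: [0.167, 0.986, 0.0, 0.0]
ft_force: [0.3, -0.1, 0.4]
grip_width: 0.0853
grasp_force: 0.0
```

Call:
apply_moves(targets=[[[0.84,-0.465,0,0,1],[0.84,-0.465,0,0,1],[0.8,-0.465,0,0,1],[0,0,0,0,1],[0,0,0,0,1],[0,0,0,0,1],[0,0,0,0,1],[0,0,0,0,1]]])

```text
clock: 22.42
eef_pos: [0.6427, 0.1457, 0.1542]
tool_rot: [0.168, 0.986, 0.0, -0.0]
ft_force: [-0.3, 0.9, -0.1]
grip_width: 0.0854
grasp_force: 0.0
```

```bash
python3 - <<'E'
from h import *
P,im,d=snap("wrist","w9");o=get_obs();print(o["eef_pos"],o["tool_rot"],o["grip_width"])
print(proj(P,[[.6447,.1447,.014],[.444,.2565,.026]]))
E
```

```text
[0.64285476 0.14576365 0.15437808] [1.67653436e-01 9.85845992e-01 6.08927193e-05 3.08481692e-05] 0.08540891423636454
[[ 282.46696486  203.23606804]
 [ 339.98969976 -111.88416398]]
```

View pics/w9.png

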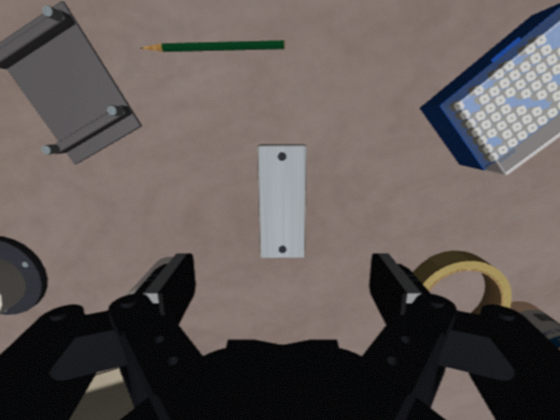

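The bar lies clear at (282,201), aligned with the gripper.

```bash
python3 - <<'E'
from h import *
P=pose("wrist");B=ray(P,[(259,146),(305.5,146),(305,257),(261.5,257)],.014)[:,:2];t=get_obs()["eef_pos"]
print(B.mean(0),np.degrees(np.arctan2(*(B[2]+B[3]-B[0]-B[1])[::-1])),np.linalg.norm(B[0]-B[1]),np.linalg.norm(B[2]-B[1]))
h=ray(P,[(281.5,156.5),(282.5,249.5)],.014)[:,:2];print(h.mean(0),np.degrees(np.arctan2(*(h[1]-h[0])[::-1])),(B.mean(0)-t[:2])/.04)
E
```

```text
[0.64614083 0.14464455] -18.744008790611144 0.04110437515718929 0.10712869855166761
[0.6464824  0.14377962] -18.687840028955822 [ 0.08215181 -0.02797756]
```

Call:
apply_moves(targets=[[[0.08,-0.03,-0.7,0,1],[0,0,-0.9,0,1],[0,0,-0.7,0,1],[0,0,-0.4,0,1],[0,0,-0.3,0,1],[0,0,-0.2,0,1],[0,0,0,0,1],[0,0,0,0,1]]])

```text
clock: 23.13
eef_pos: [0.6474, 0.144, 0.0268]
tool_rot: [0.168, 0.986, 0.0, 0.001]
ft_force: [-0.1, -0.3, 0.7]
grip_width: 0.0851
grasp_force: 0.0
```

Call:
apply_moves(targets=[[[0,0,0,0,1],[0,0,-0.05,0,0.4],[0,0,0,0,0.2],[0,0,0,0,0.1],[0,0,0,0,-1],[0,0,0,0,-1],[0,0,0,0,-1],[0,0,0,0,-1]]])

```text
clock: 23.8
eef_pos: [0.6476, 0.1438, 0.025]
tool_rot: [0.168, 0.986, 0.0, 0.001]
ft_force: [-0.4, 0.0, 5.8]
grip_width: 0.0416
grasp_force: 61.4
```

The grip may be shallow, so I'll open a little, go lower and regrip.

Call:
apply_moves(targets=[[[0,0,0,0,0.4],[0,0,0,0,0.4],[0,0,-0.12,0,0.4],[0,0,0,0,0.4],[0,0,0,0,0.4],[0,0,0,0,0.1],[0,0,0,0,-1],[0,0,0,0,-1]]])

```text
clock: 24.47
eef_pos: [0.6471, 0.1436, 0.0192]
tool_rot: [0.168, 0.986, 0.0, 0.0]
ft_force: [0.0, 0.7, -0.1]
grip_width: 0.0421
grasp_force: 62.6
```

Call:
apply_moves(targets=[[[0,0,0,0,-1],[0,0,0,0,-1],[0,0,0,0,-1],[0,0,0,0,-1]]])

```text
clock: 24.8
eef_pos: [0.6471, 0.1436, 0.0192]
tool_rot: [0.168, 0.986, 0.0, 0.0]
ft_force: [0.3, 0.5, 0.2]
grip_width: 0.0425
grasp_force: 62.7
```

Call:
apply_moves(targets=[[[0,0,0.3,0,-1],[0,0,0.6,0,-1],[0,0,0.8,0,-1],[0,0,0.8,0,-1],[0,0,0.7,0,-1],[-0.5,-0.2,0,0,-1],[-0.66,-0.5,0,4,-1],[-0.66,-0.6,0,5,-1]]])

```text
clock: 25.47
eef_pos: [0.5738, 0.0922, 0.1482]
tool_rot: [0.088, 0.996, 0.0, 0.001]
ft_force: [0.0, -1.2, -1.5]
grip_width: 0.0425
grasp_force: 62.4
```

Call:
apply_moves(targets=[[[-0.66,-0.6,0,5,-1],[-0.66,-0.6,0,5,-1],[-0.5,-0.6,0,5,-1],[-0.3,-0.4,0,3,-1],[0,0,0,0,-1],[0,0,0,0,-1],[0,0,0,0,-1],[0,0,0,0,-1]]])

```text
clock: 26.13
eef_pos: [0.4902, 0.0042, 0.1475]
tool_rot: [-0.066, 0.998, 0.0, 0.001]
ft_force: [-0.8, -0.4, -2.5]
grip_width: 0.0423
grasp_force: 62.4
```

```bash
python3 - <<'E'
from h import *
P,im,d=snap("wrist","w10");o=get_obs();print(o["eef_pos"],o["tool_rot"],o["grip_width"])
print(proj(P,[[.4428,.029,.029],[.4522,-.0368,.029],[.5228,.040,.029],[.5315,-.0255,.029]]))
cv2.imwrite("pics/w10z.png",cv2.resize(im[60:350,120:440],None,fx=2,fy=2))
E
```

```text
[0.49021374 0.0042489  0.14728787] [-6.67069072e-02  9.97772540e-01  6.77472460e-05  3.77297788e-04] 0.042477722463824516
[[320.3722243  156.10389178]
 [239.15117694 156.79910612]
 [317.45338405 247.36943403]
 [243.43602069 247.27273403]]
```

View pics/w10z.png

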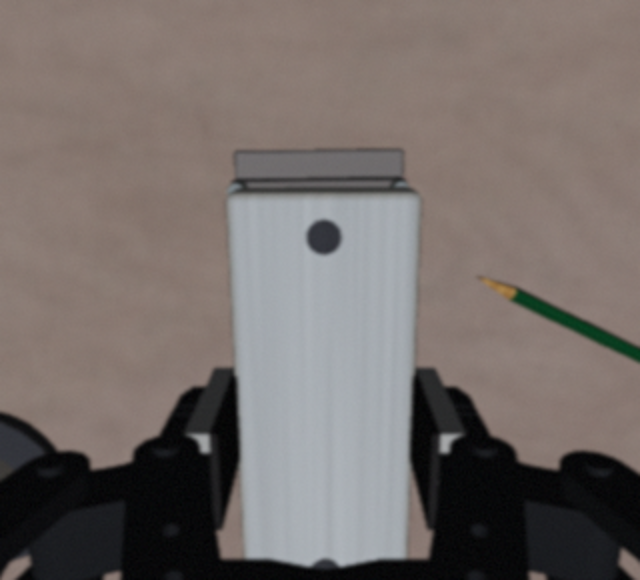

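The bar hangs level and aligned over the rest; the near pegs show at zoomed (238,187) and (401,185), the rest's near edge at y=150 and the bar's near edge at y=193.

```bash
python3 - <<'E'
from h import *
P=pose("wrist");o=get_obs()["eef_pos"];f=lambda a:np.array(a)/2+[119.8,59.8]
e=ray(P,f([(235,151),(404,150)]),.004)[:,:2];b=ray(P,f([(229,196),(419,196)]),.142)[:,:2]
print("rest edge",e,np.degrees(np.arctan2(*(e[0]-e[1])))); u=np.array([np.cos(.143),np.sin(.143)])
print("rest c",e.mean(0)+.056*u,"bar c",b.mean(0)+.055*u,"bar hole",ray(P,f((324,237)),.142),o,np.degrees(np.arctan2(*(b[0]-b[1]))))
E
```

```text
rest edge [[ 0.43670065 -0.04333376]
 [ 0.42629764  0.03070414]] 172.00177330900337
rest c [0.48692755 0.00166592] bar c [0.49023777 0.00422461] bar hole [[ 0.44478717 -0.00240424  0.142     ]] [0.49021374 0.0042489  0.14728787] 172.33056878777708
```

Call:
apply_moves(targets=[[[-0.08,-0.06,-0.5,0,-1],[0,0,-0.7,0,-1],[0,0,-0.6,0,-1],[0,0,-0.3,0,-1],[0,0,0,0,-1],[0,0,0,0,-1],[0,0,0,0,-1],[0,0,0,0,-1]]])

```text
clock: 26.85
eef_pos: [0.4876, 0.0014, 0.0644]
tool_rot: [-0.067, 0.998, -0.0, 0.001]
ft_force: [0.1, -0.6, -1.5]
grip_width: 0.0424
grasp_force: 62.3
```

Call:
apply_moves(targets=[[[0,0,-0.2,0,-1],[0,0,-0.2,0,-1],[0,0,-0.1,0,-1],[0,0,0,0,-1],[0,0,0,0,-1],[0,0,0,0,-1],[0,0,0,0,-1]]])

```text
clock: 27.43
eef_pos: [0.4864, 0.0011, 0.0433]
tool_rot: [-0.066, 0.998, -0.0, 0.0]
ft_force: [0.1, -0.2, -2.6]
grip_width: 0.0425
grasp_force: 62.4
```

Call:
apply_moves(targets=[[[0,0,-0.1,0,-1],[0,0,-0.03,0,-1],[0,0,0,0,-1],[0,0,0,0,-1],[0,0,0,0,-1]]])

```text
clock: 27.85
eef_pos: [0.4862, 0.0012, 0.0379]
tool_rot: [-0.066, 0.998, 0.0, -0.0]
ft_force: [0.1, 0.6, -1.6]
grip_width: 0.0422
grasp_force: 62.4
```

Call:
apply_moves(targets=[[[0,0,-0.02,0,-1],[0,0,0,0,-1],[0,0,0,0,0.1],[0,0,0,0,0.3],[0,0,0,0,0.6],[0,0,0,0,0.6],[0,0,0,0,0.6],[0,0,0,0,0.6]]])

```text
clock: 28.52
eef_pos: [0.4862, 0.0012, 0.0372]
tool_rot: [-0.066, 0.998, 0.0, 0.0]
ft_force: [0.1, 0.2, 1.1]
grip_width: 0.0688
grasp_force: 0.0
```

Call:
apply_moves(targets=[[[0,0,0.4,0,0.6],[0,0,0.9,0,0.6],[0,0,1,0,0.6],[0,0,1,0,0.6],[0,0,1,0,0.6],[-0.9,0,0.3,0,0.6],[-0.9,0,0,0,0.6],[-0.9,0,0,0,0.6]]])

```text
clock: 29.18
eef_pos: [0.3781, 0.0012, 0.2224]
tool_rot: [-0.066, 0.998, -0.0, 0.002]
ft_force: [0.1, 0.2, 0.2]
grip_width: 0.0681
grasp_force: 0.0
```

Call:
apply_moves(targets=[[[-0.8,0,0,0,0.6],[-0.8,0,0,0,0.6],[0,0,0,0,0.6],[0,0,0,0,0.6],[0,0,0,0,0.6],[0,0,0,0,0.6]]])

```text
clock: 29.68
eef_pos: [0.3154, 0.0011, 0.2214]
tool_rot: [-0.066, 0.998, -0.0, 0.001]
ft_force: [1.3, 1.4, -0.3]
grip_width: 0.0682
grasp_force: 0.0
```

```bash
python3 - <<'E'
from h import *
P,im,d=snap("top","t2");W,wi,wd=snap("wrist","w11")
a=cv2.resize(im[140:290,120:440],None,fx=1.75,fy=1.75,interpolation=cv2.INTER_CUBIC)
b=cv2.resize(wi,(400,300));o=np.zeros((563,560,3),np.uint8);o[:262,:560]=a[:262,:560];o[263:,:400]=b;cv2.imwrite("pics/fin.png",o)
E
```

```text
(no output)
```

View pics/fin.png

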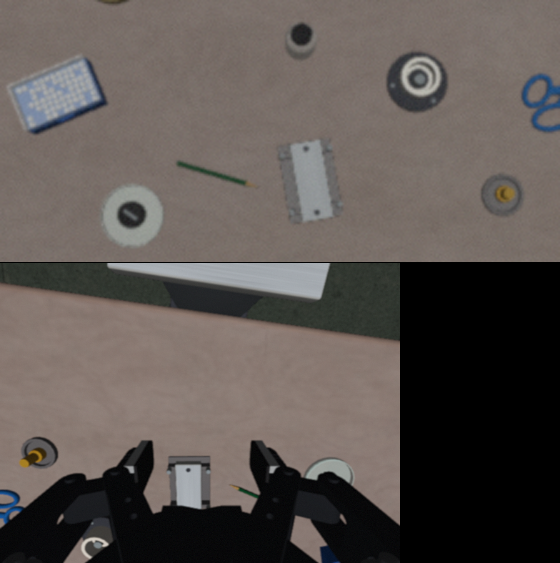

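The picture shows everything in place: mount face up in the dish (131,214), bar across both rails (311,180), cup around the post (421,78), weight in its cradle (503,194), and bottle and tip box unmoved.

```bash
python3 -c "
from workcell import order
print(order.job_done())"
```

```text
the job is handed in; nothing more can be done
None
```

The job is handed in: weight in its cradle, cup seated on the ejector, mount face up in the dish and bar centred on the rest, with the bottle and tip box undisturbed; the hand-in call gave no verdict.

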